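Shut off the suction and unload the milled circuit board

ROBOT

A 6-joint arm with a two-finger parallel gripper is mounted at the origin on the work surface. World frame = base frame: x ahead of the robot, y to its left, z up, the work surface at z = 0. Lengths are in m, angles in rad, forces in N, time in s.
With the tool pointing down it reaches from about 0.375 to 0.975 m from the base axis. Payload 3.8 kg.
Tool frame: the origin (TCP) lies at the very end of the fingers, on their centre line; the grasp point (between the pads) lies 19 mm behind it; z points along the fingers, y is the line along which they close (so a half turn about z gives the same grasp; the last joint's range is limited). The gripper opens to 85 mm and grips with 20 to 120 N. Pads are 22 mm wide; open, the fingers measure 114 mm over their backs; the gripper's body (76 mm by 85 mm) begins 54 mm behind the grasp point. The pads swing forward as they close: fully open they stand 13 mm farther back than shut.
Start: joints at [-1.327, 0.264, 1.604, -0, 1.274, -0.037], TCP at [0.187, -0.649, 0.231] pointing down, gripper open.
Joint ranges: [-2.63, 2.63], [-0.94, 2.18], [0.31, 2.57], [-1.31, 4.45], [0, 2.66], [-2.55, 2.55]. Speed limits (rad/s): [2.57, 2.57, 3.14, 3.14, 3.14, 3.14].

INTERFACE

Orientations are given as a rotation vector (axis times angle).
In Python, from workcell import bot, vision gives the robot as it stands. The module is installed in compiled form; this text tells all that it offers.
- The arm moves only by the tool play_rows, never from a script. Its argument "moves" is a list that holds one entry, the list of rows, each a list of 7 numbers: the turn, a rotation vector about the tool's x, y, z as a fraction of full scale, then the shift along the tool's x, y, z as a fraction of full scale, then the finger opening in mm, from 0 to 85.4. In form: [[[ax, ay, az, x, y, z, jaw], ...]]. A call has 1 to 5 rows; each row shifts and turns the commanded pose from where the row before left it, along the tool's axes as they then stand; what a row does not reach is not made up. Full scale, the value 1, is 0.1 m for a shift and 0.5 rad for a turn. A row lasts 1/12 s, in which the tool goes at most 41.7 mm and 7.16 degrees, less where a joint would pass 70% of its speed; a pose out of reach is approached as far as the arm can. A call with a number of a shift or a turn outside -1 to 1 is refused whole. A call with a gripper value outside its range is refused whole. The fingers move at their own pace and stop on an object; "newtons" is the grip in N (left out, the last holds). Time passes only in rows, so rows that do not move let the fingers close. It gives the time, the measured TCP pose, the force, the opening and the grip force at its end, in the units of the state.
- bot.read_state(): the state, without advancing time (a new reading comes with each control period).
- vision.read_camera(name): name is "scene" or "side" or "wrist"; returns a dict with "image" (384x512x3 uint8, red, green, blue), "depth" (384x512 float32, m along the optical axis (not along the pixel's ray), 0 where there is no reading), "K" (3x3 intrinsics, pixels), "R" (3x3) and "t" (3): a world point X has camera coordinates R X + t. Camera axes: x right, y down, z forward; pixel columns grow to the right and rows downward; lengths in m; the calibration is good to about 2 mm. A picture is of the moment at which its call begins.
- bot.finish_job(): hands the job in; it is judged then, once.
The state is a dict: "time": time; "q": joint angles; "joint_vel": joint speeds; "joint_torque": joint torques, N m; "tool_pos": TCP position; "tcp_rot": TCP orientation; "wrist_force": force on the tool from outside, world axes, zero at the start; "torque": the same for the moment, N m; "width": opening from 0.0 (shut) to 1.0 (fully open); "grip_force": force on a finger pad.
Only numpy, scipy, OpenCV 4.12 (cv2) and the standard library are available. Lean on these libraries where they do the work, as an engineer would, in place of code of your own. Each camera call takes 0.05 s, during which the arm holds its last target. There are 200 camera calls.

TASK

The circuit board is finished: first turn the suction unit's knob fully anticlockwise to its off stop, then swing the clamp lever on the aluminium bed right up and over, fully open. After that take the copper-faced board off the bed and lay it gently, copper side up, flat inside the grey tray; do not drop it, and leave the brush, the jar and the spare blanks where they are.

Things in the scene. Friction and masses are not known exactly. Their poses are not given: they have to be found in the camera images.
- knob (a joint): angle of the suction knob (rad): 0 is the off stop, fully anticlockwise seen from above; it grows clockwise, up to 4.7. It starts somewhere between 1.0 and 2.4 and stays where it is left (friction about 0.06 N m).
- knob_grip (a point): point on the knob's vertical axis at grip height, 97 mm above the table. The black knob is a disc 64 mm across with an upright bar grip 61 mm long, 14 mm wide, 32 mm tall, lying along this point's x axis (white mark on its -x half). The bar's top is 7 mm above this point, the disc's top 23 mm below. z is up.
- unit: suction unit, a low black box 170 x 150 x 60 mm with a grey top panel, fixed to the table; origin at the centre of its underside, x along the 170 mm side, z up. The knob's axis is at its centre. At the off stop the knob's bar (x axis of knob_grip) is turned 0.52 rad clockwise, seen from above, from this box's x, its white mark at a long tick on the robot's side.
- clamp (a joint): angle of the clamp lever (rad): 0 is shut (the lever lies over the board, its foot just above it), 1.7 is the open stop, past upright. It starts between 0 and 0.12 and stays where it is left (stiff hinge, about 1.5 N at the grip).
- clamp_grip (a point): grip point on the lever's centre line, 100 mm from the hinge; turns with the lever. The lever is a straight bar 18 mm wide (along the bed's y) and 10 mm thick, with a black grip; it ends 20 mm beyond this point. When shut the lever runs from the hinge towards the bed's -x, rising at 0.35 rad, so this point is then 116 mm above the table and about 52 mm above the board's top.
- clamp_hinge (a point): centre of the lever's hinge, 55 mm from the bed's origin along the bed's +x and 82 mm above the table; the hinge axis is the bed's y, and opening carries the lever up and over towards the bed's +x. Two cheeks of the hinge block beside it reach 100 mm above the table.
- bed: work-holding bed, an aluminium plate 220 (x) x 130 (y) x 35 mm high fixed to the table; origin at the centre of its underside, z up. On it a wooden support 100 x 36 x 15 mm (centre 30 mm from the origin along -x) carries the board 50 mm above the table.
- board: the finished circuit board, a rigid copper-faced panel on a wooden backing, 120 (x) x 56 (y) x 14 mm, about 120 g; origin at the centre of its underside, z up through the copper face. It starts on the bed's support, its long side along the bed's x, overhanging the support by 10 mm on both long sides.
- tray: finished-work tray, grey, open on top, 200 (x) x 160 (y) x 18 mm outside with 4 mm walls and floor, fixed to the table; origin at the centre of its underside.
- brush: bystander: bench brush about 170 mm long lying on the table beyond the work; origin under it.
- jar: bystander: closed jar, 60 mm across and 75 mm tall; origin under its centre.
- blanks: bystander: stack of spare blanks 100 x 70 x 23 mm; origin under its centre.
Things that resemble listed ones, but are neither listed nor needed, are in the scene too. Leave any turquoise or yellow look-alike of the unit alone. Leave any blue look-alike of the board alone.

How it is judged:
On the way, in this order (a step that is already met when the one before it is completed fails the run):
1. the suction knob is at its off stop (value of joint knob below 0.08 rad), for 0.2 s.
2. the clamp lever is swung fully open (value of joint clamp above 1.4 rad), for 0.2 s.
3. the board lies flat in the tray, let go (x of board in the frame of tray between -0.07 and 0.07 m and y of board in the frame of tray between -0.06 and 0.06 m and z of board in the frame of tray below 0.009 m and angle between board's own z axis and vertical below 0.06 rad and linear speed of board below 0.02 m/s and contact force between the fingers and board below 0.05 N), for 0.2 s.
At the end, for the whole second after the job is handed in: the knob is within 0.08 rad of its off stop, the clamp lever is open beyond 1.4 rad, and the board lies at rest and released inside the tray, copper side up, within 0.06 rad of level and less than 5 mm above the tray's floor (all of step 3 and value of joint knob below 0.08 rad and value of joint clamp above 1.4 rad); the robot touches nothing.
It fails at once if the board falls freely (faster than 0.6 m/s while not in the fingers) (linear speed of board above 0.6 m/s and contact force between the fingers and board below 0.05 N).
It fails at once if the brush is pushed more than 20 mm from its place (distance of brush from where it was at the start of the episode above 0.02 m).
It fails at once if the jar is pushed more than 20 mm from its place (distance of jar from where it was at the start of the episode above 0.02 m).
It fails at once if the stack of spare blanks is pushed more than 20 mm from its place (distance of blanks from where it was at the start of the episode above 0.02 m).
It also fails if it takes over 72 s, if anything falls off the work surface, if the arm or the gripper's body presses on something with over 40 N, if the wrist force passes 120 N, or if a joint passes its speed limit or range.

## Working session

There is one attempt and no reset: what is moved stays moved. The work goes in short steps, Python scripts to look and compute and a tool call to move; the robot and the scene stay as the last step left them, time stands still between calls to the robot, and variables do not carry over. Pictures are saved under pics/ and viewed, at most 10 in all, crops included, and the job is handed in when it is done.

Besides the shell and the picture viewer there is one more tool, called after ">>>" by a JSON object that holds its "method" and its "body", one argument or row to a line. play_rows: Moves the arm, as the interface text tells. Its arguments: {"type":"object","properties":{"moves":{"type":"array","items":{"type":"array","items":{"type":"array","items":{"type":"number"}}}},"newtons":{"type":"number"}},"required":["moves"]}

```bash
mkdir -p pics
cat > h.py <<'E'
import numpy as np, cv2
from workcell import bot, vision
from scipy.spatial.transform import Rotation as Rn
def world(c):
    d=c["depth"]; v,u=np.mgrid[:d.shape[0],:d.shape[1]]
    K=c["K"]; p=np.stack([(u-K[0,2])/K[0,0]*d,(v-K[1,2])/K[1,1]*d,d],-1)
    return (p-c["t"])@c["R"]   # R^T (p-t)
def cam(n): 
    c=vision.read_camera(n); return c,world(c)
def save(img,f): cv2.imwrite(f,cv2.cvtColor(img,cv2.COLOR_RGB2BGR))
E
python3 - <<'E'
from h import *
ims=[]
for n in("scene","side"):
    c,W=cam(n); np.savez(f"{n}0.npz",im=c["image"],W=W,d=c["depth"],K=c["K"],R=c["R"],t=c["t"]); save(c["image"],f"pics/{n}0.png")
s=bot.read_state(); print(s)
E
```

```text
{'time': 0.1, 'q': array([-1.32690293e+00,  2.64688001e-01,  1.60526410e+00, -3.34642497e-05,
        1.27366662e+00, -3.69352211e-02]), 'joint_vel': array([-0.0001239 , -0.0021976 , -0.00238445, -0.00091888, -0.00018126,
       -0.00158434]), 'joint_torque': array([-1.84525061e-04, -5.16706681e+01, -3.68590665e+01, -1.04550279e-04,
        6.29885093e-03,  8.57587196e-06]), 'tool_pos': array([ 0.18688233, -0.64792532,  0.23006524]), 'tcp_rot': array([-3.10867909e+00, -4.39410135e-01,  3.78474840e-04]), 'wrist_force': array([-0.03988517,  0.12199763, -0.62858095]), 'torque': array([-0.04212083,  0.0406643 , -0.00511741]), 'grip_force': 0.0, 'width': 0.9986467733172404}
```

View pics/scene0.png

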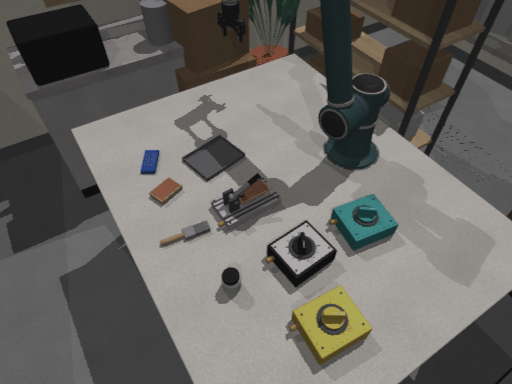

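View pics/side0.png

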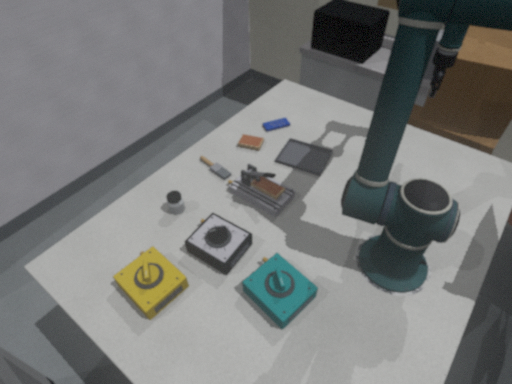

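Candidates in the scene image:
- **Unit:** black (302,250) is the one I want. The look-alikes are turquoise (364,220) and yellow (332,322).
- **Board:** copper on the bed (256,192). The copper-coloured blanks (166,190) and the blue look-alike (150,161) are not it.
- **Other items:** tray (213,157), bed and lever (245,200), brush (186,234), jar (231,280).

I'll check the choice in one crop.

Run:
```python
from h import *
S=np.load("scene0.npz"); D=np.load("side0.npz")
a=cv2.resize(S["im"][150:300,180:380],(800,600),interpolation=cv2.INTER_CUBIC)
b=cv2.resize(D["im"][130:280,170:330],(640,600),interpolation=cv2.INTER_CUBIC)
save(cv2.resize(np.hstack([a,b]),(800,333)),"pics/crop.png")
def px(c,u,v): return c["W"][v,u].round(3)
for n,p in dict(unit=(285,247),tray=(213,157),board=(256,192),bed=(240,212),jar=(231,272),brush=(190,234),blanks=(166,188)).items(): print(n,px(S,*p))
W=np.concatenate([S["W"].reshape(-1,3),D["W"].reshape(-1,3)]); col=np.concatenate([S["im"].reshape(-1,3),D["im"].reshape(-1,3)]).astype(int)
src=np.r_[np.zeros(384*512),np.ones(384*512)]
def rect(c,r,z0,z1,nm,f=None):
    for k in (0,1):
        m=(np.hypot(W[:,0]-c[0],W[:,1]-c[1])<r)&(W[:,2]>z0)&(W[:,2]<z1)&(src==k)
        if f is not None: m&=f
        if m.sum()<8: print(nm,k,m.sum()); continue
        P=W[m]; (x,y),wh,an=cv2.minAreaRect((P[:,:2]*1000).astype(np.float32)); print(nm,k,m.sum(),round(x),round(y),np.round(wh),round(an,1),'zmed',P[:,2].mean().round(4))
u=px(S,285,247); rect(u,.16,.052,.066,"unit"); rect(u,.13,.085,.115,"bar")
t=px(S,213,157); rect(t,.15,.010,.03,"tray")
b=px(S,256,192); cop=(col[:,0]>col[:,2]+25)
rect(b,.12,.055,.075,"copper",cop); rect(b,.2,.028,.042,"bed"); rect(b,.2,.09,.2,"lever")
```

```text
unit [0.529 0.27  0.058]
tray [ 0.51  -0.263  0.003]
board [0.487 0.03  0.063]
bed [0.572 0.06  0.038]
jar [0.721 0.264 0.075]
brush [0.755 0.039 0.021]
blanks [ 0.741 -0.194  0.021]
unit 0 1788 487 301 [172. 151.] 4.5 zmed 0.0604
unit 1 1575 481 300 [170. 151.] 4.1 zmed 0.061
bar 0 99 487 300 [63. 14.] 60.0 zmed 0.1013
bar 1 132 482 300 [60. 17.] 59.0 zmed 0.0987
tray 0 274 510 -259 [205. 168.] 11.6 zmed 0.0153
tray 1 265 507 -262 [203. 171.] 11.6 zmed 0.0158
copper 0 316 495 17 [117.  58.] 0.7 zmed 0.0642
copper 1 280 490 19 [ 52. 112.] 89.0 zmed 0.0648
bed 0 1003 534 20 [241. 133.] 0.5 zmed 0.0347
bed 1 860 520 18 [224. 135.] 2.0 zmed 0.0353
lever 0 279 538 23 [ 54. 137.] 87.6 zmed 0.1067
lever 1 203 531 14 [137.  54.] 5.2 zmed 0.1068
```

View pics/crop.png

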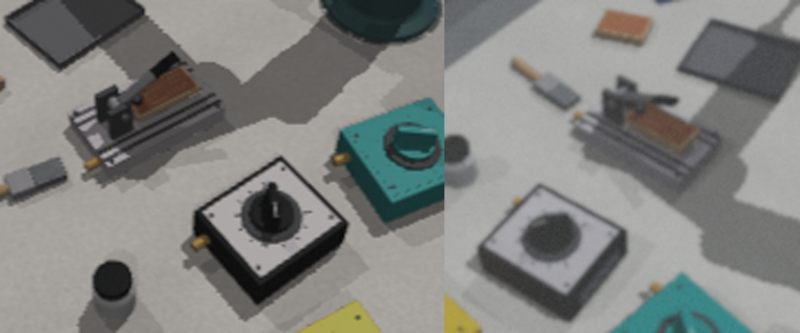

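The crop confirms it: black unit with the bar knob at crop (270,210), and the lever over the copper board at (165,85) with its hinge on the far side. Moving toward the knob.

>>> {"method": "play_rows", "body": {
  "moves": [
    [[0,0,0,0.29,-0.25,0,85],[0,0,0,0.29,-0.25,0,85],[0,0,0,0.29,-0.25,0,85],[0,0,0,0.29,-0.25,0,85],[0,0,0,0.29,-0.25,0,85]]
  ],
  "newtons": 60
}}

```text
time: 0.52
tool_pos: [0.2921, -0.4864, 0.2306]
tcp_rot: [-3.11, -0.438, 0.0]
wrist_force: [1.7, -0.6, 0.5]
width: 0.992
grip_force: 0.0
```

>>> {"method": "play_rows", "body": {
  "moves": [
    [[0,0,0,0.29,-0.25,0,85],[0,0,0,0.29,-0.25,0,85],[0,0,0,0.29,-0.25,0,85],[0,0,0,0.29,-0.25,0,85],[0,0,0,0.29,-0.25,0,85]]
  ]
}}

```text
time: 0.93
tool_pos: [0.3968, -0.3261, 0.2309]
tcp_rot: [-3.11, -0.439, 0.0]
wrist_force: [1.2, -0.0, -0.5]
width: 0.997
grip_force: 0.0
```

>>> {"method": "play_rows", "body": {
  "moves": [
    [[0,0,0,0.29,-0.25,0,85],[0,0,0,0.29,-0.25,0,85],[0,0,0,0.29,-0.25,0,85],[0,0,0,0.29,-0.25,0,85],[0,0,0,0,0,0,85]]
  ]
}}

```text
time: 1.35
tool_pos: [0.4827, -0.1943, 0.231]
tcp_rot: [-3.107, -0.448, -0.003]
wrist_force: [0.0, 0.2, -0.7]
width: 0.998
grip_force: 0.0
```

>>> {"method": "play_rows", "body": {
  "moves": [
    [[0,0,-0.22,0,0,0,85],[0,0,-0.22,0,0,0,85],[0,0,-0.22,0,0,0,85],[0,0,-0.22,0,0,0,85],[0,0,-0.22,0,0,0,85]]
  ]
}}

```text
time: 1.77
tool_pos: [0.4796, -0.1998, 0.2307]
tcp_rot: [-2.87, -1.276, 0.001]
wrist_force: [-0.0, 0.3, -0.2]
width: 0.997
grip_force: 0.0
```

```bash
cat >> h.py <<'E'
def goal(pos,ydeg=None):
    "remaining shift and turn in tool axes (fractions of full scale); tool down, y axis at ydeg"
    s=bot.read_state(); R=Rn.from_rotvec(s["tcp_rot"]); M=R.as_matrix()
    out=M.T@(np.array(pos)-s["tool_pos"])/.1
    y=np.degrees(np.arctan2(M[1,1],M[0,1]))
    print("t",round(s["time"],2),"tcp",s["tool_pos"].round(4),"y",y.round(1),"tilt",np.degrees(np.arccos(-M[2,2])).round(2),"shift",out.round(3),"n",(np.linalg.norm(out)/.417).round(1),"F",s["wrist_force"].round(1),"T",s["torque"].round(2),"w",round(s["width"]*85.4,1),"g",round(s["grip_force"],1),"q6",s["q"][5].round(2))
    if ydeg is not None:
        a=np.radians(ydeg); G=np.array([[-np.sin(a),np.cos(a),0],[np.cos(a),np.sin(a),0],[0,0,-1]]).T
        print("turn",((R.inv()*Rn.from_matrix(G)).as_rotvec()/.5).round(3))
E
sed -i 's/\[\[-np.sin(a),np.cos(a),0\]/[[-np.sin(a),np.cos(a),0]/' h.py
python3 -c "
from h import *
goal([.484,.300,.2],-30)"
```

```text
t 1.77 tcp [ 0.4796 -0.1998  0.2307] y -42.1 tilt 0.06 shift [ 3.739 -3.317  0.309] n 12.0 F [-0.   0.3 -0.2] T [0.02 0.05 0.06] w 85.2 g 0.0 q6 0.29
turn [-0.002  0.001 -0.422]
```

>>> {"method": "play_rows", "body": {
  "moves": [
    [[0,0,-0.21,0,0,0,85],[0,0,-0.21,0,0,0,85],[0,0,0,0.34,-0.19,0,85],[0,0,0,0.34,-0.19,0,85],[0,0,0,0.34,-0.19,0,85]]
  ]
}}

```text
time: 2.18
tool_pos: [0.4819, -0.0826, 0.2308]
tcp_rot: [-2.727, -1.558, 0.001]
wrist_force: [0.8, 0.6, -0.4]
width: 0.993
grip_force: 0.0
```

>>> {"method": "play_rows", "body": {
  "moves": [
    [[0,0,0,0.34,-0.19,0,85],[0,0,0,0.34,-0.19,0,85],[0,0,0,0.34,-0.19,0,85],[0,0,0,0.34,-0.19,0,85],[0,0,0,0.34,-0.19,0,85]]
  ]
}}

```text
time: 2.6
tool_pos: [0.4859, 0.1131, 0.231]
tcp_rot: [2.726, 1.562, -0.0]
wrist_force: [1.5, -0.6, -0.5]
width: 0.994
grip_force: 0.0
```

>>> {"method": "play_rows", "body": {
  "moves": [
    [[0,0,0,0.34,-0.19,0,85],[0,0,0,0.34,-0.19,0,85],[0,0,0,0.34,-0.19,0,85],[0,0,0,0.34,-0.19,0,85],[0,0,0,0,0,0,85]]
  ]
}}

```text
time: 3.02
tool_pos: [0.4893, 0.2732, 0.2309]
tcp_rot: [-2.72, -1.567, -0.002]
wrist_force: [0.7, 0.3, -0.2]
width: 0.997
grip_force: 0.0
```

Run:
```python
from h import *
goal([.484,.300,.2],-30)
c,W=cam("wrist"); save(c["image"],"pics/w1.png")
m=(W[...,2]>.09)&(W[...,2]<.115)&(np.hypot(W[...,0]-.484,W[...,1]-.3)<.06); P=W[m]
print(m.sum(),cv2.minAreaRect((P[:,:2]*1000).astype(np.float32)),P[:,2].mean())
m=(W[...,2]>.052)&(W[...,2]<.066)&(np.hypot(W[...,0]-.484,W[...,1]-.3)<.16);P=W[m]; print(cv2.minAreaRect((P[:,:2]*1000).astype(np.float32)))
```

```text
t 3.02 tcp [0.4893 0.2732 0.2309] y -30.1 tilt 0.19 shift [ 0.205 -0.179  0.31 ] n 1.0 F [ 0.7  0.3 -0.2] T [-0.04 -0.02 -0.04] w 85.2 g 0.0 q6 0.99
turn [-0.004 -0.005 -0.004]
1294 ((482.802978515625, 298.8360900878906), (60.28465270996094, 13.949630737304688), 59.27780532836914) 0.10343685999646933
((482.74853515625, 298.37554931640625), (170.13536071777344, 150.5633544921875), 4.349834442138672)
```

View pics/w1.png

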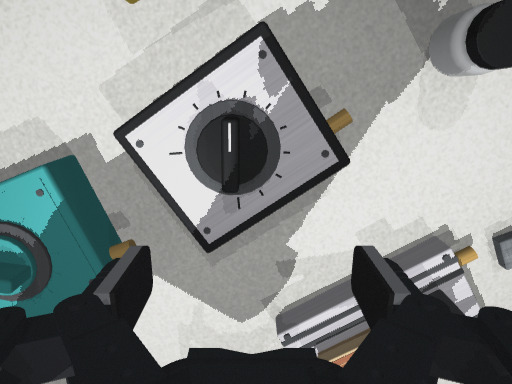

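>>> {"method": "play_rows", "body": {
  "moves": [
    [[0,0,0.02,0.19,-0.18,0.3,85],[0,0,0,0,0,0.4,85],[0,0,0,0,0,0,85],[0,0,0,0,0,0,85]]
  ]
}}

```text
time: 3.4
tool_pos: [0.4815, 0.2905, 0.1584]
tcp_rot: [2.733, 1.548, -0.012]
wrist_force: [-0.3, 0.3, -0.2]
width: 0.994
grip_force: 0.0
```

```bash
python3 -c "
from h import *
goal([.483,.2987,.08],-30.7)"
```

```text
t 3.4 tcp [0.4815 0.2905 0.1584] y -31.0 tilt 0.44 shift [ 0.083 -0.026  0.784] n 1.9 F [-0.3  0.3 -0.2] T [-0.   -0.02  0.01] w 84.9 g 0.0 q6 1.04
turn [-0.007  0.014 -0.009]
```

>>> {"method": "play_rows", "body": {
  "moves": [
    [[0,0,0,0.08,-0.03,0.1,85],[0,0,0,0,0,0.3,85],[0,0,0,0,0,0.3,85],[0,0,0,0,0,0,85],[0,0,0,0,0,0,85]]
  ]
}}

```text
time: 3.82
tool_pos: [0.4853, 0.3008, 0.0914]
tcp_rot: [-2.734, -1.547, 0.002]
wrist_force: [0.1, -0.1, 0.4]
width: 0.995
grip_force: 0.0
```

```bash
python3 -c "
from h import *
goal([.483,.2987,.08],-30.7)"
```

```text
t 3.82 tcp [0.4853 0.3008 0.0914] y -31.0 tilt 0.09 shift [-0.03  -0.009  0.114] n 0.3 F [ 0.1 -0.1  0.4] T [-0.   -0.01  0.04] w 84.9 g 0.0 q6 1.05
turn [-0.002  0.003 -0.01 ]
```

>>> {"method": "play_rows", "body": {
  "moves": [
    [[0,0,0,-0.02,0,0.1,85],[0,0,0,0,0,0,85],[0,0,0,0,0,0,0],[0,0,0,0,0,0,0],[0,0,0,0,0,0,0]]
  ],
  "newtons": 40
}}

```text
time: 4.23
tool_pos: [0.485, 0.3001, 0.0825]
tcp_rot: [2.734, 1.548, 0.003]
wrist_force: [-0.2, -0.4, -0.5]
width: 0.596
grip_force: 0.0
```

>>> {"method": "play_rows", "body": {
  "moves": [
    [[0,0,0,0,0,0,0],[0,0,0,0,0,0,0],[0,0,0,0,0,0,0],[0,0,0,0,0,0,0],[0,0,0,0,0,0,0]]
  ]
}}

```text
time: 4.65
tool_pos: [0.4841, 0.3, 0.0817]
tcp_rot: [-2.733, -1.548, 0.0]
wrist_force: [-2.2, 0.2, 3.8]
width: 0.152
grip_force: 40.1
```

```bash
python3 -c "
from h import *
goal([.483,.2987,.08],-30.7)"
```

```text
t 4.65 tcp [0.4841 0.3    0.0817] y -30.9 tilt 0.03 shift [-0.017 -0.003  0.017] n 0.1 F [-2.2  0.2  3.8] T [ 0.05  0.48 -0.  ] w 13.0 g 40.1 q6 1.05
turn [-0.001 -0.    -0.008]
```

>>> {"method": "play_rows", "body": {
  "moves": [
    [[0,0,-0.23,0,0,0,0],[0,0,-0.23,0,0,0,0],[0,0,-0.23,0,0,0,0],[0,0,-0.23,0,0,0,0],[0,0,-0.23,0,0,0,0]]
  ]
}}

```text
time: 5.07
tool_pos: [0.4837, 0.3001, 0.0817]
tcp_rot: [-2.175, -2.265, 0.0]
wrist_force: [-4.4, 1.3, 5.6]
width: 0.153
grip_force: 40.2
```

>>> {"method": "play_rows", "body": {
  "moves": [
    [[0,0,-0.23,0,0,0,0],[0,0,-0.23,0,0,0,0],[0,0,-0.23,0,0,0,0],[0,0,-0.23,0,0,0,0],[0,0,-0.23,0,0,0,0]]
  ]
}}

```text
time: 5.48
tool_pos: [0.4833, 0.3001, 0.0817]
tcp_rot: [-1.444, -2.788, 0.001]
wrist_force: [-5.8, 0.4, 6.3]
width: 0.152
grip_force: 40.4
```

>>> {"method": "play_rows", "body": {
  "moves": [
    [[0,0,-0.2,0,0,0,0],[0,0,-0.2,0,0,0,0],[0,0,-0.2,0,0,0,0],[0,0,0,0,0,0,0],[0,0,0,0,0,0,0]]
  ]
}}

```text
time: 5.9
tool_pos: [0.4832, 0.2999, 0.0817]
tcp_rot: [-1.018, -2.97, 0.001]
wrist_force: [-5.0, 0.4, 7.5]
width: 0.156
grip_force: 40.4
```

```bash
python3 -c "
from h import *
goal([.484,.300,.08],64.6)"
```

```text
t 5.9 tcp [0.4832 0.2999 0.0817] y 52.2 tilt 0.13 shift [-0.006  0.006  0.017] n 0.0 F [-5.   0.4  7.5] T [0.15 0.85 0.05] w 13.4 g 40.4 q6 -0.4
turn [-0.002 -0.004 -0.434]
```

>>> {"method": "play_rows", "body": {
  "moves": [
    [[0,0,-0.2,0,0,0,0],[0,0,-0.2,0,0,0,0],[0,0,-0.08,0,0,0,0],[0,0,0,0,0,0,0],[0,0,0,0,0,0,0]]
  ]
}}

```text
time: 6.32
tool_pos: [0.4831, 0.2998, 0.0817]
tcp_rot: [-0.66, -3.069, 0.0]
wrist_force: [-5.9, 0.5, 6.6]
width: 0.151
grip_force: 43.0
```

```bash
python3 -c "
from h import *
goal([.484,.300,.08],64.6)"
```

```text
t 6.32 tcp [0.4831 0.2998 0.0817] y 65.7 tilt 0.16 shift [-0.008  0.006  0.017] n 0.0 F [-5.9  0.5  6.6] T [ 0.03  0.89 -0.84] w 12.9 g 43.0 q6 -0.64
turn [-0.002 -0.005  0.04 ]
```

Torque has risen to 0.84 N m, so the knob is at the stop. Releasing and rising.

>>> {"method": "play_rows", "body": {
  "moves": [
    [[0,0,0,0,0,0,85],[0,0,0,0,0,0,85],[0,0,0,0,0,0,85],[0,0,0,0,0,0,85],[0,0,0,0,0,0,85]]
  ]
}}

```text
time: 6.73
tool_pos: [0.4844, 0.2996, 0.0811]
tcp_rot: [0.656, 3.072, -0.0]
wrist_force: [0.3, 0.1, 0.4]
width: 0.853
grip_force: 0.0
```

>>> {"method": "play_rows", "body": {
  "moves": [
    [[0,0,0,0,0,-0.2,85],[0,0,0,0,0,-0.4,85],[0,0,0,0,0,-0.4,85],[0,0,0,0,0,-0.4,85],[0,0,0,0,0,0,85]]
  ]
}}

```text
time: 7.15
tool_pos: [0.4893, 0.3025, 0.2315]
tcp_rot: [0.653, 3.06, 0.017]
wrist_force: [0.9, 1.0, 1.2]
width: 0.998
grip_force: 0.0
```

Run:
```python
from h import *
goal([.484,.300,.08],90)
for n in("wrist","scene"):
    c,W=cam(n); save(c["image"],f"pics/{n}2.png")
    m=(W[...,2]>.09)&(W[...,2]<.115)&(np.hypot(W[...,0]-.483,W[...,1]-.299)<.05); P=W[m]
    if m.sum()>9: print(n,m.sum(),cv2.minAreaRect((P[:,:2]*1000).astype(np.float32)))
    # clamp: lever, hinge, bed, board
    for nm,z0,z1,cx,r in(("lever",.102,.18,.52,.12),("bed",.028,.042,.525,.16),("top",.058,.07,.495,.1)):
        m=(W[...,2]>z0)&(W[...,2]<z1)&(np.hypot(W[...,0]-cx,W[...,1]-.018)<r); P=W[m]
        if m.sum()>9: print(n,nm,m.sum(),cv2.minAreaRect((P[:,:2]*1000).astype(np.float32)),P.min(0).round(3),P.max(0).round(3))
```

```text
t 7.15 tcp [0.4893 0.3025 0.2315] y 65.9 tilt 0.94 shift [ 0.053 -0.064  1.514] n 3.6 F [0.9 1.  1.2] T [ 0.03 -0.03 -0.05] w 85.2 g 0.0 q6 -0.64
turn [ 0.022  0.025 -0.841]
wrist 1247 ((482.5857849121094, 298.7660827636719), (13.927328109741211, 60.69856643676758), 65.01969146728516)
wrist bed 5649 ((480.1650390625, 57.5909423828125), (54.02592849731445, 141.6116485595703), 88.88811492919922) [0.41  0.029 0.028] [0.55  0.084 0.041]
wrist top 1914 ((500.896240234375, 24.44890785217285), (41.697998046875, 91.32489776611328), 89.56010437011719) [0.455 0.003 0.058] [0.547 0.045 0.069]
scene 114 ((486.902099609375, 299.9643859863281), (17.078092575073242, 60.18352508544922), 64.55348205566406)
scene lever 133 ((535.73779296875, 25.081584930419922), (42.19297409057617, 132.5515594482422), 85.66072845458984) [ 0.469 -0.001  0.102] [0.6   0.042 0.138]
scene bed 1003 ((532.0022583007812, 19.67901611328125), (236.8287811279297, 133.05828857421875), 0.3463474214076996) [ 0.413 -0.047  0.028] [0.65  0.087 0.042]
scene top 373 ((514.5130615234375, 18.553247451782227), (157.6522674560547, 60.10561752319336), 1.7286908626556396) [ 0.436 -0.013  0.058] [0.594 0.048 0.07 ]
```

Knob bar is at 155°, which is the off stop. On to the lever.

>>> {"method": "play_rows", "body": {
  "moves": [
    [[0.02,0.02,-0.21,0,0,0,85],[0,0,-0.21,0,0,0,85],[0,0,-0.21,0,0,0,85],[0,0,-0.21,0,0,0,85],[0,0,0,0,0,0,85]]
  ]
}}

```text
time: 7.67
tool_pos: [0.4831, 0.299, 0.2187]
tcp_rot: [0.003, -3.125, 0.012]
wrist_force: [0.5, 0.3, -0.1]
width: 0.995
grip_force: 0.0
```

>>> {"method": "play_rows", "body": {
  "moves": [
    [[0,0,0,0,-0.4,0,85],[0,0,0,0,-0.4,0,85],[0,0,0,0,-0.4,0,85],[0,0,0,0,-0.4,0,85],[0,0,0,0,-0.4,0,85]]
  ]
}}

```text
time: 8.08
tool_pos: [0.4828, 0.098, 0.2208]
tcp_rot: [-0.005, -3.126, 0.01]
wrist_force: [0.3, -0.6, 0.4]
width: 0.997
grip_force: 0.0
```

>>> {"method": "play_rows", "body": {
  "moves": [
    [[0,0,0,0,-0.4,0,85],[0,0,0,0,-0.3,0,85],[0,0,0,0,0,0,85],[0,0,0,0,0,0,85]]
  ]
}}

```text
time: 8.42
tool_pos: [0.4833, 0.0283, 0.2215]
tcp_rot: [-0.011, -3.127, 0.009]
wrist_force: [-0.7, -0.1, -0.6]
width: 0.99
grip_force: 0.0
```

Run:
```python
from h import *
goal([.486,.019,.20],91)
c,W=cam("wrist"); save(c["image"],"pics/w3.png")
for nm,z0,z1,cx,r in(("lever",.103,.18,.52,.12),("bed",.028,.042,.525,.16),("top",.058,.068,.495,.1)):
    m=(W[...,2]>z0)&(W[...,2]<z1)&(np.hypot(W[...,0]-cx,W[...,1]-.018)<r); P=W[m]
    if m.sum()>9: print(nm,m.sum(),cv2.minAreaRect((P[:,:2]*1000).astype(np.float32)),P.min(0).round(3),P.max(0).round(3))
for x in np.arange(.45,.6,.015):
    m=(abs(W[...,0]-x)<.003)&(W[...,2]>.072)&(W[...,2]<.17)&(abs(W[...,1]-.018)<.06); P=W[m]
    if m.sum()>5: print(x.round(3),m.sum(),P[:,1].min().round(4),P[:,1].max().round(4),np.median(P[:,2]).round(4))
```

```text
t 8.42 tcp [0.4833 0.0283 0.2215] y 89.6 tilt 0.92 shift [-0.031 -0.091  0.215] n 0.6 F [-0.7 -0.1 -0.6] T [-0.03 -0.06  0.05] w 84.6 g 0.0 q6 -1.55
turn [-0.011 -0.03  -0.049]
lever 1972 ((502.94122314453125, 16.46814727783203), (79.57848358154297, 18.48394012451172), 1.261264681816101) [0.463 0.007 0.103] [0.543 0.026 0.136]
bed 15921 ((521.0115966796875, 16.563709259033203), (221.16012573242188, 130.34463500976562), 0.9768504500389099) [ 0.41  -0.05   0.032] [0.632 0.083 0.042]
top 6016 ((506.35797119140625, 15.560312271118164), (145.60498046875, 56.028038024902344), 0.42110249400138855) [ 0.434 -0.013  0.058] [0.579 0.044 0.068]
0.465 220 0.0069 0.0246 0.1328
0.48 181 0.0068 0.0251 0.1296
0.495 154 0.0074 0.0249 0.1231
0.51 137 0.0075 0.0255 0.1163
0.525 123 0.008 0.0253 0.1096
0.54 116 0.0082 0.026 0.1027
0.555 90 0.0083 0.0258 0.0965
0.57 438 -0.0124 0.0475 0.092
0.585 193 -0.0074 0.0434 0.0994
```

View pics/w3.png

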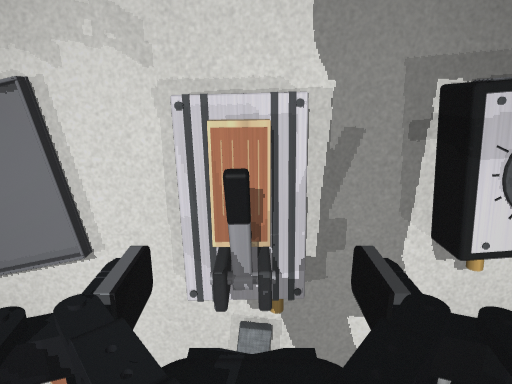

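The picture shows the lever's black grip at (236,195) over the copper board (240,185), with the hinge cheeks at (245,278). Descending onto the lever.

>>> {"method": "play_rows", "body": {
  "moves": [
    [[-0.01,-0.03,-0.03,-0.02,-0.12,0.3,85],[0,0,0,0,0,0.4,85],[0,0,0,0,0,0,85],[0,0,0,0,0,0,85]]
  ]
}}

```text
time: 8.8
tool_pos: [0.483, 0.0188, 0.1502]
tcp_rot: [0.023, -3.136, 0.0]
wrist_force: [0.3, 0.5, -1.0]
width: 0.997
grip_force: 0.0
```

```bash
python3 -c "
from h import *
goal([.485,.016,.104],90.8)"
```

```text
t 8.8 tcp [0.483  0.0188 0.1502] y 90.8 tilt 0.3 shift [-0.022 -0.028  0.462] n 1.1 F [ 0.3  0.5 -1. ] T [-0.02  0.03  0.04] w 85.1 g 0.0 q6 -1.6
turn [-0.    -0.011  0.002]
```

>>> {"method": "play_rows", "body": {
  "moves": [
    [[0,-0.01,0,-0.02,-0.03,0.23,85],[0,0,0,0,0,0.23,85],[0,0,0,0,0,0,85],[0,0,0,0,0,0,0],[0,0,0,0,0,0,0]]
  ],
  "newtons": 25
}}

```text
time: 9.22
tool_pos: [0.4897, 0.0151, 0.1091]
tcp_rot: [-0.023, 3.132, -0.001]
wrist_force: [-0.2, -0.0, -0.6]
width: 0.741
grip_force: 0.0
```

>>> {"method": "play_rows", "body": {
  "moves": [
    [[0,0,0,0,0,0,0],[0,0,0,0,0,0,0],[0,0,0,0,0,0,0],[0,0,0,0,0,0,0],[0,0,0,0,0,0,0]]
  ]
}}

```text
time: 9.63
tool_pos: [0.4886, 0.0167, 0.1079]
tcp_rot: [-0.02, 3.133, 0.006]
wrist_force: [-1.5, 8.9, 2.2]
width: 0.205
grip_force: 29.9
```

```bash
python3 -c "
from h import *
goal([.485,.016,.104],90.8)"
```

```text
t 9.63 tcp [0.4886 0.0167 0.1079] y 90.7 tilt 0.54 shift [ 0.036 -0.007  0.039] n 0.1 F [-1.5  8.9  2.2] T [ 1.46 -0.    0.05] w 17.5 g 29.9 q6 -1.61
turn [ 0.007  0.017 -0.002]
```

>>> {"method": "play_rows", "body": {
  "moves": [
    [[0,0,0,-0.08,0,-0.13,0],[0,0,0,-0.1,0,-0.11,0],[0,0,0,-0.11,0,-0.1,0],[0,0,0,0,0,0,0]]
  ]
}}

```text
time: 9.97
tool_pos: [0.5171, 0.0172, 0.1424]
tcp_rot: [-0.021, 3.136, 0.006]
wrist_force: [-3.1, 7.5, 3.2]
width: 0.202
grip_force: 29.1
```

```bash
cat >> h.py <<'E'
def lev():
    s=bot.read_state(); p=s["tool_pos"]+[0,0,.019]; x,z=p[0]-.576,p[2]-.082
    print("phi",np.degrees(np.arctan2(z,x)).round(1),"r",np.hypot(x,z).round(4)); goal(s["tool_pos"],90.7)
E
python3 -c "
from h import *
lev()"
```

```text
phi 126.6 r 0.0989
t 9.97 tcp [0.5171 0.0172 0.1424] y 90.8 tilt 0.4 shift [0. 0. 0.] n 0.0 F [-3.1  7.5  3.2] T [1.26 0.72 0.02] w 17.2 g 29.1 q6 -1.6
turn [0.007 0.012 0.002]
```

Tracking well. Continuing the arc.

>>> {"method": "play_rows", "body": {
  "moves": [
    [[0,0,0,-0.13,0,-0.08,0],[0,0,0,-0.14,0,-0.06,0],[0,0,0,-0.14,0,-0.04,0],[0,0,0,-0.15,0,-0.02,0],[0,0,0,0,0,0,0]]
  ]
}}

```text
time: 10.38
tool_pos: [0.5731, 0.0182, 0.1616]
tcp_rot: [-0.021, 3.136, 0.006]
wrist_force: [-1.1, 7.6, 2.2]
width: 0.201
grip_force: 27.8
```

```bash
python3 -c "
from h import *
lev()"
```

```text
phi 91.7 r 0.0986
t 10.38 tcp [0.5731 0.0182 0.1616] y 90.8 tilt 0.37 shift [0. 0. 0.] n 0.0 F [-1.1  7.6  2.2] T [ 1.21  0.45 -0.15] w 17.2 g 27.8 q6 -1.6
turn [0.007 0.011 0.003]
```

>>> {"method": "play_rows", "body": {
  "moves": [
    [[0,0,0,-0.14,0,0.02,0],[0,0,0,-0.14,0,0.04,0],[0,0,0,-0.14,0,0.06,0],[0,0,0,0,0,0,0],[0,0,0,0,0,0,0]]
  ]
}}

```text
time: 10.8
tool_pos: [0.6182, 0.019, 0.1526]
tcp_rot: [-0.021, 3.128, 0.006]
wrist_force: [1.4, 8.2, 6.6]
width: 0.198
grip_force: 24.8
```

```bash
python3 -c "
from h import *
lev()"
```

```text
phi 64.8 r 0.099
t 10.8 tcp [0.6182 0.019  0.1526] y 90.8 tilt 0.81 shift [0. 0. 0.] n 0.0 F [1.4 8.2 6.6] T [ 1.16 -0.22 -0.06] w 16.9 g 24.8 q6 -1.6
turn [0.007 0.027 0.003]
```

>>> {"method": "play_rows", "body": {
  "moves": [
    [[0,0,0,0,0,0,85],[0,0,0,0,0,0,85],[0,0,0,0,0,0,85],[0,0,0,0,0,0,85],[0,0,0,0,0,0,85]]
  ]
}}

```text
time: 11.22
tool_pos: [0.6142, 0.016, 0.1494]
tcp_rot: [-0.022, 3.135, -0.001]
wrist_force: [0.2, 0.2, 0.0]
width: 0.892
grip_force: 0.0
```

>>> {"method": "play_rows", "body": {
  "moves": [
    [[0,0,0,0,0,-0.3,85],[0,0,0,0,0,-0.4,85],[0,0,0,0,0,-0.3,85],[0,0,0,0.4,0,0,85],[0,0,0,0.4,0,0,85]]
  ]
}}

```text
time: 11.63
tool_pos: [0.5364, 0.0149, 0.2525]
tcp_rot: [-0.022, 3.128, -0.001]
wrist_force: [-0.8, -0.5, -0.1]
width: 0.996
grip_force: 0.0
```

>>> {"method": "play_rows", "body": {
  "moves": [
    [[0,0.02,0,0.4,0,0,85],[0,0,0,0.2,0,0,85],[0,0,0,0,0,0,85],[0,0,0,0,0,0,85]]
  ]
}}

```text
time: 11.97
tool_pos: [0.4733, 0.0142, 0.2492]
tcp_rot: [0.022, -3.14, 0.001]
wrist_force: [-0.5, 0.1, -0.1]
width: 0.995
grip_force: 0.0
```

Run:
```python
from h import *
goal([.485,.016,.16],91)
c,W=cam("wrist"); save(c["image"],"pics/w4.png"); im=c["image"].astype(int)
cop=(im[...,0]>im[...,2]+25)
for nm,z0,z1,cx,r,f in(("lever",.105,.22,.60,.12,True),("copper",.058,.068,.49,.09,cop),("top",.058,.068,.49,.075,True)):
    m=(W[...,2]>z0)&(W[...,2]<z1)&(np.hypot(W[...,0]-cx,W[...,1]-.018)<r)&f; P=W[m]
    if m.sum()>9: print(nm,m.sum(),cv2.minAreaRect((P[:,:2]*1000).astype(np.float32)),P.min(0).round(3),P.max(0).round(3))
c,W=cam("side")
m=(W[...,2]>.103)&(W[...,2]<.22)&(abs(W[...,0]-.61)<.05)&(abs(W[...,1]-.018)<.03); P=W[m]; print(m.sum(),P.min(0),P.max(0))
if m.sum()>5: print(np.polyfit(P[:,2],P[:,0],1))
```

```text
t 11.97 tcp [0.4733 0.0142 0.2492] y 90.8 tilt 0.11 shift [-0.119  0.017  0.892] n 2.2 F [-0.5  0.1 -0.1] T [ 0.02  0.05 -0.01] w 85.0 g 0.0 q6 -1.61
turn [-0.002 -0.003 -0.007]
lever 1750 ((576.5047607421875, 17.746891021728516), (42.54462432861328, 18.076204299926758), 0.4431159198284149) [0.555 0.009 0.106] [0.598 0.027 0.175]
copper 6431 ((493.6479187011719, 15.603693008422852), (120.06117248535156, 55.743350982666016), 0.1724998950958252) [ 0.434 -0.012  0.06 ] [0.554 0.044 0.068]
top 6534 ((498.4674377441406, 15.633737564086914), (129.63075256347656, 56.1853141784668), 0.2541402280330658) [ 0.434 -0.013  0.058] [0.563 0.044 0.068]
132 [0.56010133 0.00768836 0.10309735] [0.60940485 0.03735098 0.20337736]
[0.3312264  0.53919883]
```

View pics/w4.png

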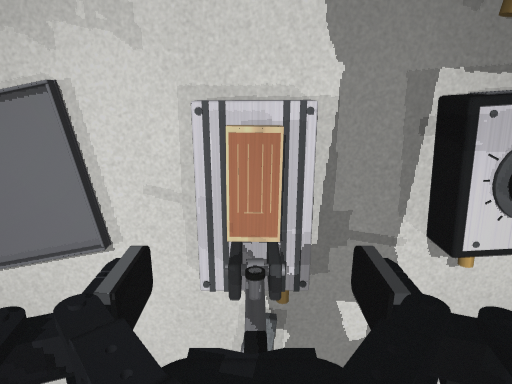

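Lever is open, pointing back past the hinge at (258,320), measured about 1.55 rad. The board lies clear at (254,183). Descending to grasp it.

>>> {"method": "play_rows", "body": {
  "moves": [
    [[0,0,0,-0.13,0.02,0.3,85],[0,0,0,0,0,0.4,85],[0,0,0,0,0,0.4,85],[0,0,0,0,0,0.4,85],[0,0,0,0,0,0,85]]
  ],
  "newtons": 40
}}

```text
time: 12.48
tool_pos: [0.4804, 0.0165, 0.0906]
tcp_rot: [0.022, -3.123, 0.0]
wrist_force: [-2.1, -0.5, -0.5]
width: 0.993
grip_force: 0.0
```

```bash
python3 -c "
from h import *
goal([.488,.0165,.041],90.5)"
```

```text
t 12.48 tcp [0.4804 0.0165 0.0906] y 90.8 tilt 1.08 shift [-0.085 -0.001  0.494] n 1.2 F [-2.1 -0.5 -0.5] T [-0.04  0.07 -0.01] w 84.8 g 0.0 q6 -1.6
turn [-0.    -0.038  0.011]
```

>>> {"method": "play_rows", "body": {
  "moves": [
    [[0,0,0,0,0,0,85],[0,0,0,-0.04,0,0.25,85],[0,0,0,0,0,0.15,85],[0,0,0,0,0,0,85],[0,0,0,0,0,0,85]]
  ]
}}

```text
time: 12.9
tool_pos: [0.4924, 0.0165, 0.0611]
tcp_rot: [0.022, -3.141, 0.001]
wrist_force: [0.4, 0.3, 0.9]
width: 0.996
grip_force: 0.0
```

```bash
python3 -c "
from h import *
goal([.488,.0165,.041],90.5)"
```

```text
t 12.9 tcp [0.4924 0.0165 0.0611] y 90.8 tilt 0.05 shift [0.044 0.001 0.201] n 0.5 F [0.4 0.3 0.9] T [-0.02  0.   -0.03] w 85.0 g 0.0 q6 -1.6
turn [-0.001 -0.001  0.011]
```

>>> {"method": "play_rows", "body": {
  "moves": [
    [[0,0,0,0.02,0,0.1,85],[0,0,0,0,0,0.1,85],[0,0,0,0,0,0,85],[0,0,0,0,0,0,85],[0,0,0,0,0,0,50]]
  ]
}}

```text
time: 13.32
tool_pos: [0.4884, 0.0165, 0.0391]
tcp_rot: [0.022, -3.139, 0.001]
wrist_force: [-0.2, -0.6, 0.3]
width: 0.883
grip_force: 0.0
```

>>> {"method": "play_rows", "body": {
  "moves": [
    [[0,0,0,0,0,0,45],[0,0,0,0,0,0,45],[0,0,0,0,0,0,45],[0,0,0,0,0,0,45],[0,0,0,0,0,0,45]]
  ]
}}

```text
time: 13.73
tool_pos: [0.489, 0.0165, 0.0396]
tcp_rot: [0.022, -3.14, 0.001]
wrist_force: [-0.5, 0.0, 4.5]
width: 0.644
grip_force: 43.5
```

```bash
python3 -c "
from h import *
goal([.488,.0165,.041],90.5)"
```

```text
t 13.73 tcp [0.489  0.0165 0.0396] y 90.8 tilt 0.11 shift [ 0.01   0.001 -0.014] n 0.0 F [-0.5  0.   4.5] T [-0.04  0.06  0.  ] w 55.0 g 43.5 q6 -1.6
turn [-0.001 -0.004  0.011]
```

Gripped at 55 mm. The fingertips hang below the board, so I'll regrip 4 mm higher so it can be set on the tray floor.

>>> {"method": "play_rows", "body": {
  "moves": [
    [[0,0,0,0,0,0,65],[0,0,0,0,0,0,65],[0,0,0,0,0,-0.04,65],[0,0,0,0,0,0,65],[0,0,0,0,0,0,65]]
  ]
}}

```text
time: 14.15
tool_pos: [0.4885, 0.0165, 0.0431]
tcp_rot: [0.022, -3.139, 0.001]
wrist_force: [0.8, 0.4, 0.0]
width: 0.761
grip_force: 0.0
```

>>> {"method": "play_rows", "body": {
  "moves": [
    [[0,0,0,0,0,0,45],[0,0,0,0,0,0,45],[0,0,0,0,0,0,45],[0,0,0,0,0,0,45],[0,0,0,0,0,0,45]]
  ]
}}

```text
time: 14.57
tool_pos: [0.4887, 0.0165, 0.0432]
tcp_rot: [0.022, -3.139, 0.001]
wrist_force: [-0.8, -0.2, 3.3]
width: 0.646
grip_force: 43.8
```

>>> {"method": "play_rows", "body": {
  "moves": [
    [[0,0,0,0,0,-0.1,45],[0,0,0,0,0,-0.2,45],[0,0,0,0,0,-0.2,45],[0,0,0,0,0,-0.2,45],[0,0,0,0,0,0,45]]
  ]
}}

```text
time: 14.98
tool_pos: [0.491, 0.0165, 0.1171]
tcp_rot: [-0.022, 3.139, -0.001]
wrist_force: [-0.2, 0.1, -0.1]
width: 0.643
grip_force: 43.5
```

Run:
```python
from h import *
goal([.503,-.262,.11],90.8)
for n in("side","scene"):
    c,W=cam(n); im=c["image"].astype(int)
    m=(W[...,2]>.09)&(W[...,2]<.16)&(np.hypot(W[...,0]-.49,W[...,1]-.016)<.09)&(im[...,0]>im[...,2]+25); P=W[m]
    print(n,m.sum(),P.min(0).round(3) if m.sum() else '',P.max(0).round(3) if m.sum() else '')
    if m.sum()>30: print(np.linalg.lstsq(np.c_[P[:,:2],np.ones(len(P))],P[:,2],rcond=None)[0].round(3),P[:,2].mean())
    save(im.astype(np.uint8)[80:260,150:400],f"pics/lift_{n}.png")
```

```text
t 14.98 tcp [0.491  0.0165 0.1171] y 90.8 tilt 0.17 shift [-0.08  -2.787  0.073] n 6.7 F [-0.2  0.1 -0.1] T [-0.   -0.02 -0.03] w 54.9 g 43.5 q6 -1.6
turn [-0.002  0.006  0.001]
side 213 [ 0.435 -0.011  0.128] [0.553 0.047 0.159]
[ 0.013 -0.004  0.133] 0.13839028448184015
scene 270 [ 0.441 -0.012  0.129] [0.56  0.059 0.141]
[-0.002  0.002  0.137] 0.13618022072088215
```

View pics/lift_side.png

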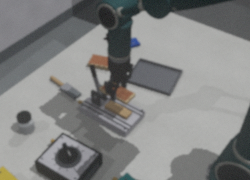

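The board is lifted level, top at z≈0.137, in the fingers above the bed (crop 125,92). Carrying it to the tray.

>>> {"method": "play_rows", "body": {
  "moves": [
    [[0,0,0,0,-0.2,0,45],[0,0,0,-0.02,-0.3,0,45],[0,0,0,-0.02,-0.3,0,45],[0,0,0,-0.02,-0.3,0,45],[0,0,0,-0.02,-0.3,0,45]]
  ]
}}

```text
time: 15.5
tool_pos: [0.497, -0.124, 0.111]
tcp_rot: [0.023, -3.135, -0.001]
wrist_force: [0.9, 0.5, -1.3]
width: 0.648
grip_force: 43.4
```

>>> {"method": "play_rows", "body": {
  "moves": [
    [[0,0,0,-0.02,-0.3,0,45],[0,0,0,-0.02,-0.3,0,45],[0,0,0,-0.02,-0.3,0,45],[0,0,0,0,-0.3,0,45],[0,0,0,0,-0.2,0,45]]
  ]
}}

```text
time: 15.92
tool_pos: [0.5053, -0.2652, 0.1109]
tcp_rot: [0.021, -3.136, -0.0]
wrist_force: [0.6, 0.4, -1.3]
width: 0.647
grip_force: 43.4
```

>>> {"method": "play_rows", "body": {
  "moves": [
    [[0,0,0,0,0,0.2,45],[0,0,0,0,0,0.2,45],[0,0,0,0,0,0.2,45],[0,0,0,0,0,0.1,45],[0,0,0,0,0,0,45]]
  ]
}}

```text
time: 16.33
tool_pos: [0.5027, -0.2613, 0.0384]
tcp_rot: [0.022, -3.131, -0.006]
wrist_force: [-0.4, -0.1, -1.6]
width: 0.641
grip_force: 43.3
```

Run:
```python
from h import *
goal([.503,-.262,0],90.8)
```

```text
t 16.33 tcp [ 0.5027 -0.2613  0.0384] y 90.8 tilt 0.65 shift [-0.007 -0.009  0.384] n 0.9 F [-0.4 -0.1 -1.6] T [0.02 0.06 0.02] w 54.8 g 43.3 q6 -2.11
turn [ 0.008 -0.021  0.   ]
```

>>> {"method": "play_rows", "body": {
  "moves": [
    [[0,0,0,0,0,0.15,45],[0,0,0,0,0,0.15,45],[0,0,0,0,0,0,45],[0,0,0,0,0,0,45],[0,0,0,0,0,0,45]]
  ]
}}

```text
time: 16.75
tool_pos: [0.5069, -0.2635, 0.014]
tcp_rot: [0.023, -3.139, 0.002]
wrist_force: [0.0, -0.3, -0.4]
width: 0.647
grip_force: 43.3
```

Run:
```python
from h import *
goal([.503,-.262,0],90.8)
```

```text
t 16.75 tcp [ 0.5069 -0.2635  0.014 ] y 90.8 tilt 0.14 shift [0.038 0.015 0.14 ] n 0.4 F [ 0.  -0.3 -0.4] T [ 0.02  0.02 -0.  ] w 55.3 g 43.3 q6 -2.11
turn [-0.002 -0.004  0.001]
```

>>> {"method": "play_rows", "body": {
  "moves": [
    [[0,0,0,0,0,0.06,45],[0,0,0,0,0,0.06,45],[0,0,0,0,0,0,45],[0,0,0,0,0,0,45],[0,0,0,0,0,0,45]]
  ]
}}

```text
time: 17.17
tool_pos: [0.5062, -0.2633, 0.0011]
tcp_rot: [0.022, -3.138, 0.001]
wrist_force: [0.5, -0.3, -0.7]
width: 0.644
grip_force: 43.4
```

>>> {"method": "play_rows", "body": {
  "moves": [
    [[0,0,0,0,0,0.02,45],[0,0,0,0,0,0,45],[0,0,0,0,0,0,45]]
  ]
}}

```text
time: 17.42
tool_pos: [0.5068, -0.2636, 0.0002]
tcp_rot: [0.022, -3.139, 0.002]
wrist_force: [-0.6, 0.3, 4.5]
width: 0.643
grip_force: 46.9
```

Run:
```python
from h import *
goal([.503,-.262,0],90.8)
```

```text
t 17.42 tcp [ 5.068e-01 -2.636e-01  2.000e-04] y 90.8 tilt 0.14 shift [0.037 0.017 0.002] n 0.1 F [-0.6  0.3  4.5] T [0.24 0.25 0.05] w 54.9 g 46.9 q6 -2.11
turn [-0.002 -0.004  0.   ]
```

Contact with the floor felt, about 5 N. Releasing and rising.

>>> {"method": "play_rows", "body": {
  "moves": [
    [[0,0,0,0,0,0,72],[0,0,0,0,0,0,72],[0,0,0,0,0,0,72],[0,0,0,0,0,0,72],[0,0,0,0,0,0,72]]
  ]
}}

```text
time: 17.83
tool_pos: [0.5062, -0.2633, -0.0011]
tcp_rot: [0.022, -3.138, 0.001]
wrist_force: [0.3, 1.6, -0.9]
width: 0.84
grip_force: 0.0
```

>>> {"method": "play_rows", "body": {
  "moves": [
    [[0,0,0,0,0,-0.1,72],[0,0,0,0,0,-0.3,72],[0,0,0,0,0,-0.4,72],[0,0,0,0,0,-0.4,72],[0,0,0,0,0,-0.4,72]]
  ]
}}

```text
time: 18.25
tool_pos: [0.5062, -0.2629, 0.1611]
tcp_rot: [0.022, -3.138, 0.001]
wrist_force: [0.2, -0.4, -0.3]
width: 0.848
grip_force: 0.0
```

>>> {"method": "play_rows", "body": {
  "moves": [
    [[0,0,0,0,0,-0.3,72],[0,0,0,0,0,0,72],[0,0,0,0,0,0,72],[0,0,0,0,0,0,72]]
  ]
}}

```text
time: 18.58
tool_pos: [0.5064, -0.263, 0.1891]
tcp_rot: [0.022, -3.138, 0.001]
wrist_force: [1.1, 0.2, -0.1]
width: 0.845
grip_force: 0.0
```

Run:
```python
from h import *
goal([.503,-.262,.2],90.8)
c,W=cam("wrist"); save(c["image"],"pics/w5.png"); im=c["image"].astype(int)
m=(im[...,0]>im[...,2]+25)&(np.hypot(W[...,0]-.51,W[...,1]+.262)<.1); P=W[m]
print(m.sum(),cv2.minAreaRect((P[:,:2]*1000).astype(np.float32)),np.median(P[:,2]),np.linalg.lstsq(np.c_[P[:,:2],np.ones(len(P))],P[:,2],rcond=None)[0].round(3))
c,W=cam("side"); save(c["image"],"pics/s5.png")
m=(W[...,2]>.103)&(W[...,2]<.22)&(abs(W[...,0]-.61)<.05)&(abs(W[...,1]-.018)<.012); P=W[m]; print(m.sum(),np.polyfit(P[:,2],P[:,0],1))
m=(W[...,2]>.09)&(W[...,2]<.115)&(np.hypot(W[...,0]-.483,W[...,1]-.299)<.05); P=W[m];print(cv2.minAreaRect((P[:,:2]*1000).astype(np.float32)))
```

```text
t 18.58 tcp [ 0.5064 -0.263   0.1891] y 90.8 tilt 0.18 shift [ 0.034  0.01  -0.109] n 0.3 F [ 1.1  0.2 -0.1] T [-0.03  0.03  0.01] w 72.1 g 0.0 q6 -2.11
turn [-0.001 -0.006  0.   ]
7266 ((503.5626525878906, -264.43951416015625), (55.83133316040039, 137.6124267578125), 89.90218353271484) 0.018404988571260175 [-0.092 -0.002  0.066]
133 [0.34736746 0.53721808]
((481.3059387207031, 299.59619140625), (14.211273193359375, 58.799530029296875), 63.898311614990234)
```

View pics/w5.png

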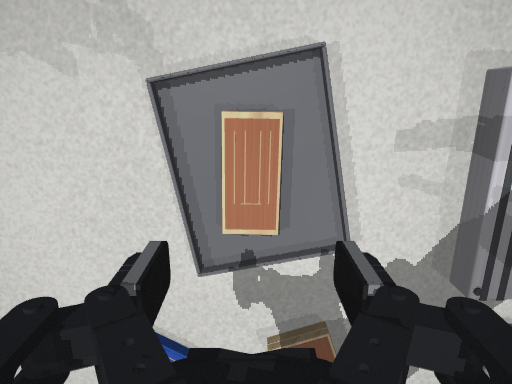

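View pics/s5.png

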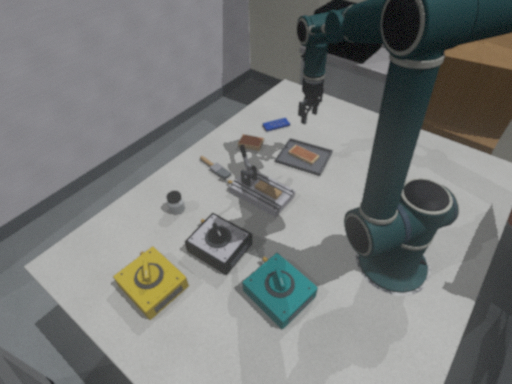

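Board lies copper up in the tray (wrist 252,172), knob off, lever open (side 247,160). The slope fit included stray pixels, so I'll repeat the flatness check on the board only.

Run:
```python
from h import *
c,W=cam("wrist"); P=W[125:225,230:272].reshape(-1,3); P=P[(P[:,2]>0)&(P[:,2]<.04)]
a=np.linalg.lstsq(np.c_[P[:,:2],np.ones(len(P))],P[:,2],rcond=None)[0]; print(a.round(4),np.median(P,0).round(4))
if np.hypot(*a[:2])<.04 and abs(np.median(P[:,2])-.018)<.003: print(bot.finish_job())
```

```text
[-0.0001  0.0013  0.0189] [ 0.5088 -0.264   0.0185]
the job is handed in; nothing more can be done
None
```

The job is handed in: the knob is at its off stop, the clamp lever measures about 1.5–1.6 rad open (1.4 needed), and the board lies flat and released, copper side up, in the tray; the brush, jar and blanks look undisturbed in the final picture.

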